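# Feel for the hidden release key and let the tube roll out

## Task

The plain aluminium tube on the sloping tube rack is held back by the yellow gate. Feel along the black strip on the rack's near edge with a closed fingertip to find the notch that is hard to see, press the spring key inside it fully down and keep it down until the tube has rolled to the foot of the slope, then let the key come up and move clear. Do not touch the tube or the gate, pick nothing up, and leave the other things on the bench where they are.

Things in the scene. Friction and masses are not known exactly. Their poses are not given: they have to be found in the camera images.
- tube_rack: Fixed rack of plywood and light wood, 275 x 360 mm. Origin: at bench height under the middle of the black strip on its near edge; x points from the strip over the deck, away from the robot and downhill, y along the strip, z up. Its grey deck slopes from 80 mm high at x = 30 mm to 20 mm at x = 225 mm, where an end board closes it; side rails at y = -100 and 100 mm.
- strip_mid (a point): Middle of the black strip's flat top, 100 mm above the bench. The strip is 28 mm wide and 312 mm long (along the rack's y), between aluminium end blocks of the same height. It is six butted blocks, each 52 mm long, centred at -130, -78, -26, 26, 78 and 130 mm. One of them, another each time, has the notch in its middle: 46 mm long, open across the strip.
- release_key (a joint): The black key is the notch's bottom, 5 mm below the strip's top. Value: how far it is pressed down in m, 0 up, 0.008 fully down. Sprung: 3.5 N start it, about 9 N hold it fully down, it comes up when let go. It pulls the gate down 2.5 times as far; from about 0.006 on the tube can pass, which takes about a second to roll down and settle.
- gate: Yellow blade, 120 mm wide in y and 5 mm thick, that stands 14 mm out of the deck at x = 77 mm of the rack and sinks below the deck while the key is held down. Origin in its middle.
- alu_tube: Loose plain aluminium tube, 18 mm in diameter, 170 mm long, lying across the deck (along the rack's y) against the upper side of the gate, its top 88 mm above the bench.
- tube_mid (a point): The middle of the tube, on its axis. In the rack's frame it starts at x = 65 mm, and at the foot of the slope against the end board it lies at x = about 216 mm.
- driver_yellow: Bystander: black and yellow screwdriver, 195 mm, lying on the bench. Origin at the middle of its underside.
- mill_file: Bystander: flat steel file, 28 x 140 x 4 mm, lying between the robot and the rack. Origin at the middle of its underside.
- offcut_b: Bystander: wooden offcut, 50 x 105 x 12 mm, lying between the robot and the rack. Origin at the middle of its underside.
- pin_tin: Bystander: round tin with a green lid, 68 mm across, 36 mm high, on the left (a like one at the back is not meant). Origin at the middle of its underside.
- pot_red_a: Bystander: red pot with a red lid, 48 mm across, 88 mm high, standing. Origin at the middle of its underside.
- tape_roll: Bystander: roll of brown tape, 74 mm across, 37 mm high. Origin at the middle of its underside.
There are look-alikes about, which are no part of the job. Of the things that look like the alu_tube, the largest one is meant.

How it is judged:
By the outcome, as a careful person would: the job done as asked, in the order asked, and still so for the second after the job is handed in, with the robot touching nothing.
It also fails if it takes over 64 s, if anything falls off the work surface, if the arm or the gripper's body presses on something with over 40 N, if the wrist force passes 120 N, or if a joint passes its speed limit or range.

## Robot

A 6-joint arm with a two-finger parallel gripper is mounted at the origin on a cart in front of the work surface, level with it; the furniture and walls round the work are solid. World frame = base frame: x ahead of the robot, y to its left, z up, the work surface at z = 0. Lengths are in m, angles in rad, forces in N, time in s.
With the tool pointing down it reaches from about 0.35 to 1 m from the base axis. Payload 7.1 kg.
Tool frame: the origin (TCP) lies at the centre of the arm's flange, where the gripper is bolted on; the fingertips stand 173 mm ahead of it and the grasp point (between the pads) lies 155 mm ahead of it; z points along the fingers, y is the line along which they close (so a half turn about z gives the same grasp; the last joint's range is limited). The gripper opens to 85 mm and grips with 20 to 120 N. Pads are 22 mm wide; open, the fingers measure 114 mm over their backs; the gripper's body (76 mm by 85 mm) begins 54 mm behind the grasp point. The pads swing forward as they close: fully open they stand 13 mm farther back than shut.
Start: joints at [1.3, 0.423, 1.63, -0, 1.089, -0.019], TCP at [0.156, 0.605, 0.405] pointing down, gripper open.
Joint ranges: [-3, 3], [-0.9, 2.11], [0.09, 2.58], [-1.31, 4.45], [0.11, 2.69], [-2.54, 2.54]. Speed limits (rad/s): [2.39, 2.39, 3.01, 3.14, 3.14, 3.14].

## Interface

Orientations are given as a 3x3 rotation matrix whose columns are the frame's x, y, z axes.
In Python, from bench import observe, vision, env gives the robot as it stands. The module is installed in compiled form; this text tells all that it offers.
- The arm moves only by the tool step_arm, never from a script. Its argument "steps" is a list of rows, each a list of 2 entries, a list of its own where there are three numbers: the shift along the tool's x, y, z each as a share of 300 mm, from -1 to 1, then the turn, a rotation vector about the tool's x, y, z each as a share of 90 degrees, from -1 to 1. In form: [[[dx, dy, dz], [ax, ay, az]], ...]. A call has 1 to 20 rows; each row is the pose to reach, as a shift and turn from the pose commanded when the call began, along the tool's axes at that moment; what a row does not reach only later rows make up. A row lasts 1/8 s, in which the tool goes at most 62.5 mm and 10.7 degrees, less where a joint would pass 70% of its speed; a pose out of reach is approached as far as the arm can. A call with a number of a shift or a turn outside -1 to 1 is refused whole. A call with a gripper value outside its range is refused whole. "claw" is the gripper's target within -1 to 1 (fully open at 1, half-way at 0, shut at -1), set as the call begins (left out, the last holds). The fingers move at their own pace and stop on an object; "grip_force" is the grip in N (left out, the last holds). Time passes only in rows, so rows that repeat a pose let the fingers close. It gives the time, the measured TCP pose, the force, the opening and the grip force at its end, in the units of the state.
- observe(): the state, without advancing time (a new reading comes with each control period).
- vision.grab_frame(name): name is "scene" or "side" or "wrist"; returns (picture, depth): 480x640x3 uint8, blue, green, red; 480x640 float32, m along the optical axis (not along the pixel's ray), 0 where there is no reading.
- vision.calibration(name): a dict with "intrinsics" (3x3 intrinsics, pixels), "origin" and "rotation" of the camera in the world. Camera axes: x right, y down, z forward; pixel columns grow to the right and rows downward; lengths in m; the calibration is good to about 2 mm. A picture is of the moment at which its call begins: read the wrist's pose just before it. calibration takes no time and is no camera call; for the wrist camera it gives the pose at the moment of the call.
- env.job_done(): hands the job in; it is judged then, once.
The state is a dict: "clock": time; "joint_pos": joint angles; "joint_velocities": joint speeds; "effort": joint torques, N m; "tool_pos": TCP position; "orientation": TCP orientation; "contact_force": force on the tool from outside, world axes, zero at the start; "moment": the same for the moment, N m; "width": opening from 0.0 (shut) to 1.0 (fully open); "grasp_force": force on a finger pad.
Only numpy, scipy, OpenCV 4.12 (cv2) and the standard library are available. Lean on these libraries where they do the work, as an engineer would, in place of code of your own. Each camera call takes 0.05 s, during which the arm holds its last target. There are 200 camera calls.

## Working session

There is one attempt and no reset: what is moved stays moved. The work goes in short steps, Python scripts to look and compute and a tool call to move; the robot and the scene stay as the last step left them, time stands still between calls to the robot, and variables do not carry over. Pictures are saved under pics/ and viewed, at most 10 in all, crops included, and the job is handed in when it is done.

Besides the shell and the picture viewer there is one more tool, called after "Emit:" as name(argument=value, ...) on one line, values as JSON. step_arm: Moves the arm, as the interface text tells. Its arguments: {"type":"object","properties":{"steps":{"type":"array"},"claw":{"type":"number"},"grip_force":{"type":"number"}},"required":["steps"]}

```bash
mkdir -p pics; python3 - <<'E'
from bench import observe, vision, env
import cv2,numpy as np
s=observe();print({k:np.round(v,3).tolist() for k,v in s.items()})
for n in("scene","side"):
    p,d=vision.grab_frame(n);cv2.imwrite(f"pics/{n}0.png",p);np.save(f"pics/{n}0.npy",d)
    c=vision.calibration(n);print(n,{k:np.round(v,4).tolist() for k,v in c.items()})
E
```

```text
{'clock': 0.0, 'joint_pos': [1.3, 0.424, 1.631, 0.0, 1.089, -0.019], 'joint_velocities': [0.001, -0.0, -0.0, 0.001, -0.0, 0.001], 'effort': [-0.001, -55.737, -28.174, -0.0, 0.008, -0.0], 'tool_pos': [0.156, 0.605, 0.404], 'orientation': [[-0.968, 0.249, -0.0], [0.249, 0.968, -0.001], [0.0, -0.002, -1.0]], 'contact_force': [-0.322, -0.62, 0.334], 'moment': [0.005, -0.016, 0.006], 'grasp_force': 0.0, 'width': 1.001}
scene {'intrinsics': [[463.1007, 0.0, 320.1409], [0.0, 463.1007, 240.3258], [0.0, 0.0, 1.0]], 'origin': [-0.355, -0.5643, 0.6732], 'rotation': [[0.5343, -0.4015, 0.7439], [-0.8453, -0.2447, 0.475], [-0.0087, -0.8825, -0.4702]]}
side {'intrinsics': [[529.1495, 0.0, 314.5607], [0.0, 529.1495, 235.8058], [0.0, 0.0, 1.0]], 'origin': [0.3574, 1.1888, 0.6187], 'rotation': [[-0.9869, -0.0802, 0.1402], [-0.1608, 0.4052, -0.9], [0.0153, -0.9107, -0.4128]]}
```

View pics/scene0.png

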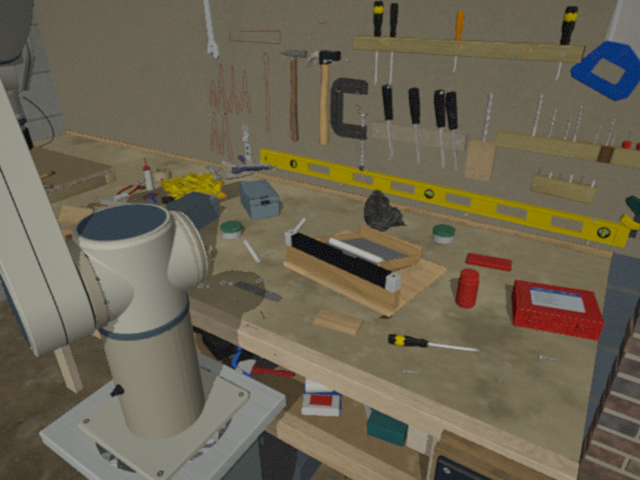

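View pics/side0.png

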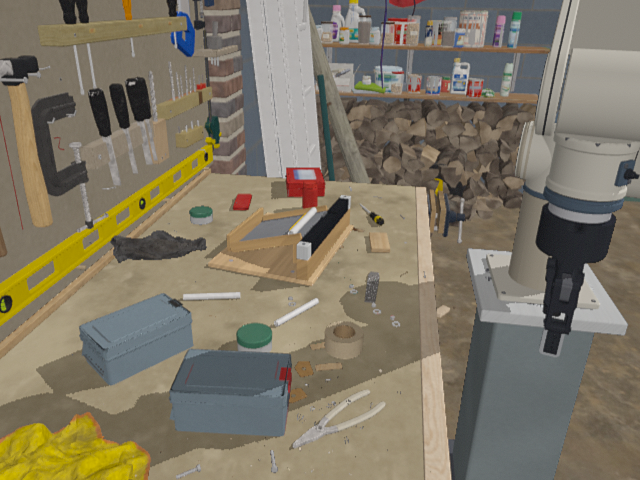

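The scene picture shows the rack with its strip running from about (290,238) to (398,285). In the side picture the strip runs from (300,250) to (350,200). Next I'll measure the strip's axis from depth.

```bash
cat > h.py <<'E'
from bench import observe, vision, env
import cv2,numpy as np
def cloud(d,c):
    v,u=np.mgrid[:480,:640]; K=c["intrinsics"]
    P=np.stack([(u-K[0][2])/K[0][0]*d,(v-K[1][2])/K[1][1]*d,d],-1)
    return P@np.array(c["rotation"]).T+np.array(c["origin"])
def st():
    s=observe();print(round(s["clock"],2),np.round(s["tool_pos"],4),np.round(s["contact_force"],2));return s
E
python3 - <<'E'
from h import *
for n,(u0,v0,u1,v1) in dict(scene=(270,220,420,310),side=(285,190,360,265)).items():
    p=cv2.imread(f"pics/{n}0.png");d=np.load(f"pics/{n}0.npy");X=cloud(d,vision.calibration(n))
    g=p.max(2)
    roi=np.zeros_like(g,bool);roi[v0:v1,u0:u1]=1
    m=roi&(d>0)&(g<60)&(X[...,2]>.06)&(X[...,2]<.115)
    print(n,m.sum(),np.percentile(X[m][:,2],[2,25,50,75,98]).round(4))
    t=roi&(d>0)&(abs(X[...,2]-.1)<.006)
    for nm,mm in(("black",t&(g<60)),("all",t)):
        r=cv2.minAreaRect((X[mm][:,:2]*1000).astype(np.float32));print(nm,mm.sum(),r, X[mm][:,2].mean())
        print(cv2.boxPoints(r).round(0).tolist())
    big=cv2.resize(p[v0:v1,u0:u1],None,fx=5,fy=5,interpolation=cv2.INTER_CUBIC)
    big=np.clip(big.astype(float)*1.6+20,0,255).astype(np.uint8)
    cv2.imwrite(f"pics/{n}0c.png",big)
E
```

```text
scene 1662 [0.0676 0.0794 0.0928 0.0984 0.1007]
black 747 ((522.6248168945312, -56.24076843261719), (308.8168640136719, 34.23264694213867), 79.72125244140625) 0.09828252891951725
[[478.0, -205.0], [512.0, -211.0], [567.0, 93.0], [533.0, 99.0]]
all 921 ((522.4908447265625, -56.97987365722656), (360.534912109375, 34.23264694213867), 79.72125244140625) 0.09833639201647616
[[473.0, -231.0], [507.0, -237.0], [571.0, 117.0], [538.0, 123.0]]
side 871 [0.0707 0.0869 0.0999 0.1026 0.1045]
black 562 ((521.658447265625, -52.111785888671875), (305.2683410644531, 28.53342056274414), 79.8803482055664) 0.101387216406082
[[481.0, -200.0], [509.0, -205.0], [563.0, 96.0], [534.0, 101.0]]
all 750 ((535.5595092773438, -56.1256103515625), (361.4955749511719, 57.20682144165039), 79.98238372802734) 0.10132613194209018
[[476.0, -229.0], [532.0, -239.0], [595.0, 117.0], [539.0, 127.0]]
```

View pics/scene0c.png

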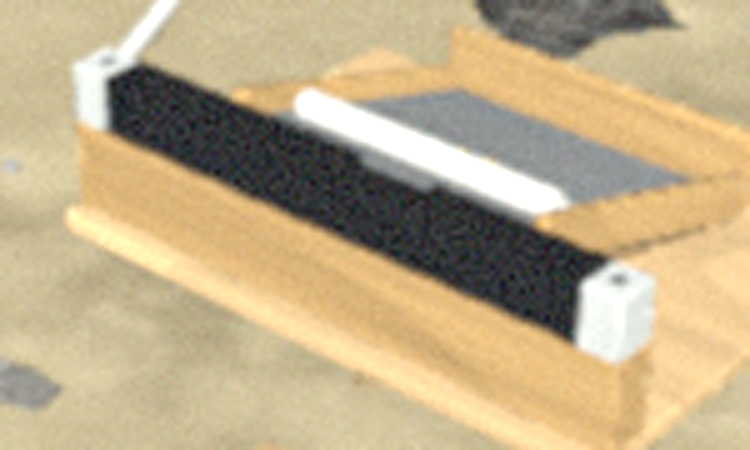

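The crop shows a dip in the strip's far edge, where the grey deck shows through between crop columns 360 and 435. That puts it near full-frame pixels (342..357, 254). I'll convert this to a rack y, and confirm it by feel later.

```bash
python3 - <<'E'
from h import *
c=vision.calibration("scene");K=np.array(c["intrinsics"]);R=np.array(c["rotation"]);o=np.array(c["origin"])
O=np.array([.522,-.0563]);a=np.radians(79.85);ey=np.array([np.cos(a),np.sin(a)]);ex=np.array([ey[1],-ey[0]])
for u,v in[(342,251),(357.5,257),(349.5,254.5)]:
    r=R@np.linalg.inv(K)@[u,v,1];X=o+r*(.097-o[2])/r[2];q=X[:2]-O;print(X.round(3),"rack",(q@ex).round(4),(q@ey).round(4))
print("ends",O+.156*ey,O-.156*ey,"ex",ex,"ey",ey)
for y in(-130,-78,-26,26,78,130):print(y,(O+y/1000*ey).round(4))
print(observe()["orientation"])
E
```

```text
[ 0.537 -0.06   0.097] rack 0.0153 -0.0012
[ 0.531 -0.108  0.097] rack 0.0176 -0.0494
[ 0.531 -0.085  0.097] rack 0.0141 -0.0267
ends [0.54949122 0.09725856] [ 0.49450878 -0.20985856] ex [ 0.98434977 -0.1762258 ] ey [0.1762258  0.98434977]
-130 [ 0.4991 -0.1843]
-78 [ 0.5083 -0.1331]
-26 [ 0.5174 -0.0819]
26 [ 0.5266 -0.0307]
78 [0.5357 0.0205]
130 [0.5449 0.0717]
[[-9.68464693e-01  2.49150509e-01 -4.03685109e-04]
 [ 2.49150828e-01  9.68463798e-01 -1.31787498e-03]
 [ 6.26051934e-05 -1.37689386e-03 -9.99999050e-01]]
```

The dip spans y = -49 to -3 mm in the rack frame, which matches the block at y = -26. I'll go above block +26 and feel along from there with the fingers shut.

Emit:
step_arm(steps=[[[-0.862,-0.872,0],[0,0,0]],[[-0.862,-0.872,0],[0,0,0]],[[-0.862,-0.872,0],[0,0,0]],[[-0.862,-0.872,0],[0,0,0]],[[-0.862,-0.872,0],[0,0,0]],[[-0.862,-0.872,0],[0,0,0]],[[-0.862,-0.872,0],[0,0,0]],[[-0.862,-0.872,0],[0,0,0]],[[-0.862,-0.872,0],[0,0,0]]], claw=-1, grip_force=60)

```text
clock: 1.23
tool_pos: [0.3405, 0.2885, 0.4046]
orientation: [[-0.969, 0.248, -0.0], [0.248, 0.969, 0.0], [0.0, 0.0, -1.0]]
contact_force: [-0.2, 0.3, 0.8]
width: 0.004
grasp_force: 0.0
```

Emit:
step_arm(steps=[[[-0.862,-0.872,0],[0,0,-0.047]],[[-0.862,-0.872,0],[0,0,-0.047]],[[-0.862,-0.872,0],[0,0,-0.047]],[[-0.862,-0.872,0],[0,0,-0.047]],[[-0.862,-0.872,0],[0,0,-0.047]],[[-0.862,-0.872,0],[0,0,-0.047]],[[-0.862,-0.872,0],[0,0,-0.047]],[[-0.862,-0.872,0],[0,0,-0.047]],[[-0.862,-0.872,0],[0,0,-0.047]],[[-0.862,-0.872,0],[0,0,-0.047]],[[-0.862,-0.872,0],[0,0,-0.047]]])

```text
clock: 2.6
tool_pos: [0.526, -0.0296, 0.4049]
orientation: [[-0.984, 0.176, 0.0], [0.176, 0.984, 0.0], [-0.0, 0.0, -1.0]]
contact_force: [0.4, -0.4, -0.4]
width: -0.003
grasp_force: 0.0
```

```bash
python3 - <<'E'
from h import *
c=vision.calibration("wrist")
p,d=vision.grab_frame("wrist");cv2.imwrite("pics/w1.png",p)
X=cloud(d,c);g=p.max(2)
O=np.array([.522,-.0563]);a=np.radians(79.85);ey=np.array([np.cos(a),np.sin(a)]);ex=np.array([ey[1],-ey[0]])
m=(d>0)&(abs(X[...,2]-.0985)<.008)&(abs((X[...,:2]-O)@ex)<.03)
m&=g<70
q=(X[m][:,:2]-O);x=q@ex;y=q@ey;z=X[m][:,2]
for b in range(-160,160,10):
    k=(y*1000>b)&(y*1000<b+10)
    if k.sum()>20:print(b,k.sum(),(np.percentile(x[k],[2,98])*1000).round(1),np.median(z[k]).round(4))
E
```

```text
-160 269 [-12.3  14.8] 0.0983
-150 624 [-12.3  14.8] 0.0984
-140 618 [-12.4  15. ] 0.0984
-130 619 [-12.4  14.9] 0.0984
-120 619 [-12.4  14.9] 0.0984
-110 613 [-12.4  14.8] 0.0983
-100 612 [-12.5  14.8] 0.0984
-90 628 [-12.5  14.8] 0.0984
-80 616 [-12.5  14.8] 0.0984
-70 619 [-12.6  14.8] 0.0984
-60 621 [-12.6  14.8] 0.0984
-50 623 [-12.  14.] 0.0938
-40 528 [-11.3  13.7] 0.0934
-30 531 [-11.4  13.7] 0.0934
-20 522 [-11.4  13.4] 0.0935
-10 516 [-12.1  13.8] 0.0937
0 619 [-12.9  14.9] 0.0983
10 628 [-12.8  14.7] 0.0984
20 634 [-12.8  14.5] 0.0984
30 612 [-12.9  14.7] 0.0985
40 626 [-12.8  14.7] 0.0984
50 622 [-12.9  14.4] 0.0984
60 624 [-12.9  14.3] 0.0984
70 614 [-12.9  14.2] 0.0984
80 614 [-13.   14.9] 0.0984
90 465 [-9.2 14.3] 0.0984
100 353 [-3.6 14.3] 0.0985
110 219 [ 1.8 14.2] 0.0985
120 75 [ 8.  14.4] 0.0984
```

View pics/w1.png

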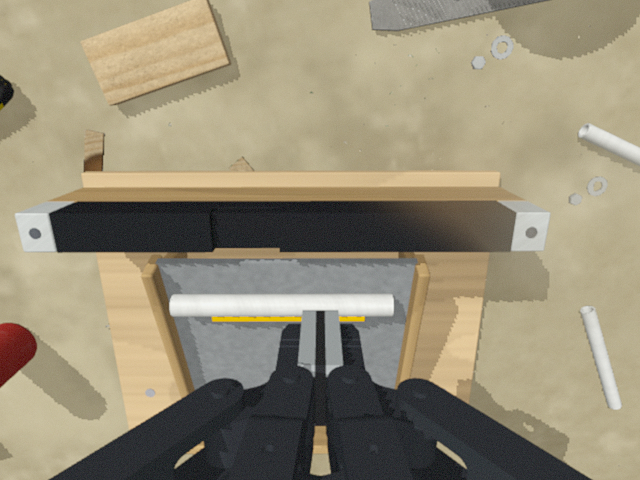

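The wrist picture shows the strip across rows 200–250 and the notch at columns 215–280. Depth gives a 5 mm drop from y = -49 to -3, and the tube lies at row 305, clear of the strip. I'm descending over block +26 to feel the flat top.

Emit:
step_arm(steps=[[[-0.006,-0.003,0.2],[0,0,0]],[[-0.006,-0.003,0.4],[0,0,0]],[[-0.006,-0.003,0.42],[0,0,0]],[[-0.006,-0.003,0.42],[0,0,0]],[[-0.006,-0.003,0.424],[0,0,0]],[[-0.006,-0.003,0.428],[0,0,0]],[[-0.006,-0.003,0.428],[0,0,0]]])

```text
clock: 3.52
tool_pos: [0.5281, -0.0315, 0.2773]
orientation: [[-0.984, 0.177, 0.002], [0.177, 0.984, -0.0], [-0.002, 0.0, -1.0]]
contact_force: [0.4, 0.1, -0.2]
width: -0.004
grasp_force: 0.0
```

Emit:
step_arm(steps=[[[0,0,0.004],[0,0,0]],[[0,0,0.008],[0,0,0]],[[0,0,0.008],[0,0,0]]])

```text
clock: 3.9
tool_pos: [0.5278, -0.0315, 0.2737]
orientation: [[-0.984, 0.177, -0.0], [0.177, 0.984, 0.0], [0.0, -0.0, -1.0]]
contact_force: [-0.4, 0.8, -0.0]
width: 0.001
grasp_force: 0.0
```

Emit:
step_arm(steps=[[[0,0,0.004],[0,0,0]],[[0,0,0.004],[0,0,0]]])

```text
clock: 4.15
tool_pos: [0.5278, -0.0315, 0.2734]
orientation: [[-0.984, 0.177, -0.0], [0.177, 0.984, 0.0], [0.0, 0.0, -1.0]]
contact_force: [-3.6, -0.1, 9.9]
width: -0.005
grasp_force: 4.9
```

Emit:
step_arm(steps=[[[0,0,0.003],[0,0,0]],[[0,0,0.003],[0,0,0]]])

```text
clock: 4.4
tool_pos: [0.5279, -0.0315, 0.2734]
orientation: [[-0.984, 0.177, 0.0], [0.177, 0.984, -0.0], [-0.0, -0.0, -1.0]]
contact_force: [-6.5, 1.1, 19.1]
width: -0.004
grasp_force: 9.8
```

Contact on the flat top comes at TCP z = 0.2734. I'll lighten to a few newtons and slide towards the suspected notch.

Emit:
step_arm(steps=[[[0,0,-0.0045],[0,0,0]],[[0,-0.01,-0.0045],[0,0,0]],[[0,-0.02,-0.0045],[0,0,0]],[[0,-0.03,-0.0045],[0,0,0]],[[0,-0.04,-0.0045],[0,0,0]]])

```text
clock: 5.03
tool_pos: [0.5262, -0.0432, 0.2735]
orientation: [[-0.984, 0.177, 0.001], [0.177, 0.984, 0.001], [-0.001, 0.001, -1.0]]
contact_force: [1.2, 3.6, 5.9]
width: -0.002
grasp_force: 2.7
```

Emit:
step_arm(steps=[[[0,-0.02,0],[0,0,0]],[[0,-0.04,0],[0,0,0]],[[0,-0.04,0],[0,0,0]]])

```text
clock: 5.4
tool_pos: [0.524, -0.0555, 0.2735]
orientation: [[-0.984, 0.177, 0.001], [0.177, 0.984, -0.0], [-0.001, 0.0, -1.0]]
contact_force: [0.1, 0.7, 5.2]
width: -0.001
grasp_force: 2.8
```

Emit:
step_arm(steps=[[[0,-0.02,0],[0,0,0]],[[0,-0.04,0],[0,0,0]],[[0,-0.06,0],[0,0,0]],[[0,-0.08,0],[0,0,0]],[[0,-0.092,0],[0,0,0]],[[0,-0.092,0],[0,0,0]]])

```text
clock: 6.15
tool_pos: [0.5186, -0.0826, 0.2731]
orientation: [[-0.984, 0.178, -0.0], [0.178, 0.984, -0.0], [0.0, -0.0, -1.0]]
contact_force: [-0.1, -0.0, 0.4]
width: -0.0
grasp_force: 0.0
```

The force vanished at rack y ≈ -26, so the finger is over the notch. Now I'll press the key.

Emit:
step_arm(steps=[[[0,0,0.016],[0,0,0]],[[0,0,0.025],[0,0,0]],[[0,0,0.034],[0,0,0]],[[0,0,0.042],[0,0,0]],[[0,0,0.048],[0,0,0]],[[0,0,0.05],[0,0,0]],[[0,0,0.05],[0,0,0]],[[0,0,0.05],[0,0,0]]])

```text
clock: 7.15
tool_pos: [0.5189, -0.0822, 0.2602]
orientation: [[-0.984, 0.177, 0.001], [0.177, 0.984, -0.0], [-0.001, -0.0, -1.0]]
contact_force: [-7.4, 0.7, 27.9]
width: -0.002
grasp_force: 13.7
```

Bottomed out at z = 0.2602, 13.2 mm below the strip top (5 + 8 mm), at 28 N. I'll hold here, then check the tube before letting go.

Emit:
step_arm(steps=[[[0,0,0],[0,0,0]],[[0,0,0],[0,0,0]],[[0,0,0],[0,0,0]],[[0,0,0],[0,0,0]],[[0,0,0],[0,0,0]],[[0,0,0],[0,0,0]],[[0,0,0],[0,0,0]],[[0,0,0],[0,0,0]],[[0,0,0],[0,0,0]],[[0,0,0],[0,0,0]],[[0,0,0],[0,0,0]],[[0,0,0],[0,0,0]],[[0,0,0],[0,0,0]],[[0,0,0],[0,0,0]],[[0,0,0],[0,0,0]],[[0,0,0],[0,0,0]],[[0,0,0],[0,0,0]],[[0,0,0],[0,0,0]]])

```text
clock: 9.4
tool_pos: [0.5189, -0.0822, 0.2602]
orientation: [[-0.984, 0.177, 0.001], [0.177, 0.984, -0.0], [-0.001, -0.0, -1.0]]
contact_force: [-6.7, 0.1, 26.8]
width: 0.004
grasp_force: 13.7
```

```bash
python3 - <<'E'
from h import *
st()
a,d=vision.grab_frame("scene");b,_=vision.grab_frame("side")
f=lambda p,u,v,w,h:cv2.resize(p[v:v+h,u:u+w],(400,300))
cv2.imwrite("pics/hold.png",np.hstack([f(a,270,210,180,120),f(b,200,180,180,120)]))
E
```

```text
9.4 [ 0.5189 -0.0822  0.2602] [-6.71  0.09 26.81]
```

View pics/hold.png

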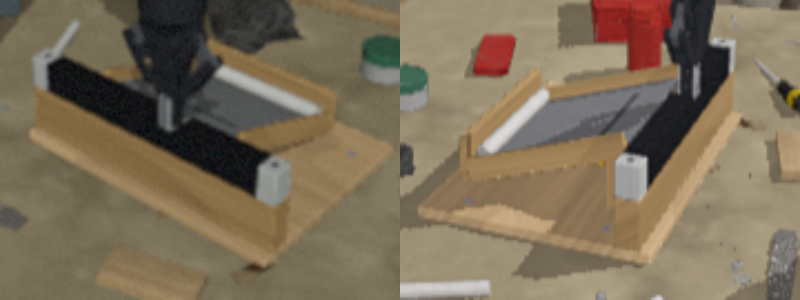

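Both views show the tube at the foot, against the end board: left half (220,70)–(320,110), right half (480,150)–(548,95). The gate is down. I'm lifting straight up.

Emit:
step_arm(steps=[[[0,0,-0.03],[0,0,0]],[[0,0,-0.06],[0,0,0]],[[0,0,-0.15],[0,0,0]],[[0,0,-0.3],[0,0,0]],[[0,0,-0.45],[0,0,0]],[[0,0,-0.5],[0,0,0]],[[0,0,-0.5],[0,0,0]],[[0,0,-0.5],[0,0,0]],[[0,0,-0.5],[0,0,0]],[[0,0,-0.5],[0,0,0]]])

```text
clock: 10.75
tool_pos: [0.5186, -0.0822, 0.4071]
orientation: [[-0.984, 0.177, -0.002], [0.177, 0.984, 0.0], [0.002, -0.0, -1.0]]
contact_force: [-0.2, 0.3, 0.3]
width: 0.0
grasp_force: 0.0
```

```bash
python3 - <<'E'
from h import *
st()
c=vision.calibration("wrist");p,d=vision.grab_frame("wrist");cv2.imwrite("pics/end.png",p)
X=cloud(d,c);O=np.array([.522,-.0563]);a=np.radians(79.85);ey=np.array([np.cos(a),np.sin(a)]);ex=np.array([ey[1],-ey[0]])
q=X[...,:2]-O;x=q@ex;y=q@ey
k=(abs(x)<.01)&(abs(y+.026)<.015)&(d>0);print("key z",np.median(X[k][:,2]))
h=p.astype(int);Y=(h[...,2]>120)&(h[...,1]>100)&(h[...,0]<60)&(abs(x-.077)<.02)&(abs(y)<.1);print("gate px",Y.sum(),X[Y].mean(0),x[Y].mean())
E
```

```text
10.75 [ 0.5186 -0.0822  0.4071] [-0.2   0.29  0.33]
key z 0.2609119897413166
gate px 1518 [ 0.59864511 -0.06341572  0.07412745] 0.07669956886440768
```

View pics/end.png

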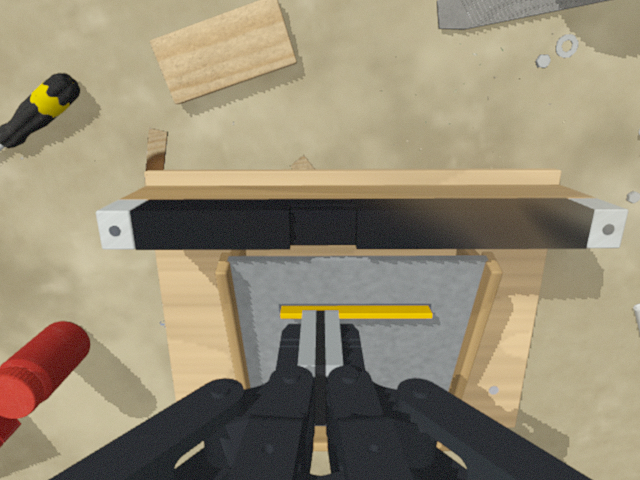

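The gate stands up again at row 312, the slope above it is empty, the arm is clear and the force is about zero. Handing in.

```bash
python3 -c "
from bench import env
print(env.job_done())"
```

```text
the job is handed in; nothing more can be done
None
```

I found the notch by feel in the block at y = -26 mm and held the key fully down until the tube reached the foot of the slope; the gate is back up, the arm is clear, and the job is handed in at about 11 s.

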